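Free the stamp pad jammed in the dispenser chute

ROBOT

A 7-joint arm with a two-finger parallel gripper is mounted at the origin on a cart in front of the work surface, level with it; the furniture and walls round the work are solid. World frame = base frame: x ahead of the robot, y to its left, z up, the work surface at z = 0. Lengths are in mm, angles in rad, forces in N, time in s.
With the tool pointing down it reaches from about 400 to 875 mm from the base axis. Payload 4.4 kg.
Tool frame: the origin (TCP) lies at the very end of the fingers, on their centre line; the grasp point (between the pads) lies 19 mm behind it (ctrl.grip_point_offset is the distance from the TCP to the grasp point, in mm); z points along the fingers, y is the line along which they close (so a half turn about z gives the same grasp; the last joint's range is limited). The gripper opens to 85 mm and grips with 20 to 120 N. Pads are 22 mm wide; open, the fingers measure 114 mm over their backs; the gripper's body (76 mm by 85 mm) begins 54 mm behind the grasp point. The pads swing forward as they close: fully open they stand 13 mm farther back than shut.
Start: joints at [-1.399, 0.628, 0.038, 1.517, -0.027, 0.996, -0.02], TCP at [153.092, 631.728, 231.313] pointing down, gripper open.
Joint ranges: [-3.06, 3.06], [-0.37, 2.12], [-1.25, 1.32], [0.18, 2.47], [-1.1, 4.24], [0.23, 1.98], [-2.94, 2.94]. Speed limits (rad/s): [2.57, 2.57, 3.14, 3.14, 3.14, 3.14, 3.14].

INTERFACE

Orientations are given as [roll, pitch, yaw] about the fixed x, y, z axes, in that order (R = Rz(yaw) Ry(pitch) Rx(roll)).
In Python, from cell import ctrl gives the robot as it stands.
- The arm moves only by the tool jog_arm, never from a script. Its argument "increments" is one flat list of numbers, 7 for each row, row after row: the finger opening in cm, from 0 to 8.54, then the shift along the tool's x, y, z in cm, then the turn, a rotation vector about the tool's x, y, z in degrees. In form: [fingers, x, y, z, rx, ry, rz, fingers, x, y, z, rx, ry, rz, ...]. A call has 1 to 20 rows; each row is the pose to reach, as a shift and turn from the pose commanded when the call began, along the tool's axes at that moment; what a row does not reach only later rows make up. A row lasts 1/10 s, in which the tool goes at most 50 mm and 8.59 degrees, less where a joint would pass 70% of its speed; a pose out of reach is approached as far as the arm can. A call with a gripper value outside its range is refused whole. The fingers move at their own pace and stop on an object; the grip force is fixed at half the most. Time passes only in rows, so rows that repeat a pose let the fingers close. It gives the time, the measured TCP pose, the force, the opening and the grip force at its end, in the units of the state.
- ctrl.read_state(): the state, without advancing time (a new reading comes with each control period).
- ctrl.get_image(name): name is "scene" or "top"; returns the picture (420x560x3 uint8, red, green, blue); there is no depth.
- ctrl.camera_params(name): a dict with "fx", "fy", "cx", "cy" (pixels), "extrinsics" (4x4, takes a point from world to camera coordinates). Camera axes: x right, y down, z forward; pixel columns grow to the right and rows downward; lengths in mm; the calibration is good to about 2 mm. A picture is of the moment at which its call begins. camera_params takes no time and is no camera call.
- ctrl.finish_job(): hands the job in; it is judged then, once.
The state is a dict: "clock": time; "qpos": joint angles; "qd": joint speeds; "tau": joint torques, N m; "eef_pos": TCP position; "tool_rot": TCP orientation; "force": force on the tool from outside, world axes, zero at the start; "torque": the same for the moment, N m; "width": finger opening in mm; "gripper_force": force on a finger pad.
Only numpy, scipy, OpenCV 4.12 (cv2) and the standard library are available. Lean on these libraries where they do the work, as an engineer would, in place of code of your own. Each camera call takes 0.05 s, during which the arm holds its last target. There are 200 camera calls.

TASK

A blue stamp pad has turned crosswise and jammed in the throat of the white and orange dispenser chute, under its two metal lips. Push it back up the slope until it is clear of the lips, lift it out and set it down flat in the wooden tray, entirely inside. Leave the spare stamp pad on the desk mat where it is.

Things in the scene. Friction and masses are not known exactly. Their poses are not given: they have to be found in the camera images.
- jammed_pad: blue stamp pad, rigid closed box 77 x 54 x 16 mm, 50 to 100 g. Origin: centre of its underside; x along its 77 mm length, y along its 54 mm width, z out of its top. It lies on the chute's sloping floor, its length across the chute, its lower edge 0 to 3 mm above the throat. Friction keeps it from sliding down, so it stays where it is pushed to.
- chute: white-walled sloping chute, grey floor and base, fixed. Origin: centre of its base on the table; x points level up the chute (foot to head), y left, z up. Flat floor 270 long, 88 mm wide, rising to +x at 0.20 rad, its middle 45 mm above the origin. Walls 4 mm thick, 25 mm above the floor. Orange cheeks narrow the lower 80 mm to a lane 58 mm wide, open above, 22 mm deep, with a 6 mm foot lip.
- chute_throat (a point): on the floor's centre line where the cheeks end (54 mm before the origin, 34 mm above the table). Measured up the slope from here: two metal lips from -5 to 50 mm, 22 to 25 mm above the floor, overhang both ends of the pad and leave a 52 mm gap down the middle; then open on top up to the head wall at 186 mm. Pad clear when its centre is past 77 mm; 110 is roomy.
- tray: shallow open tray of light wood, 150 (x) x 190 (y) x 25 mm, walls and floor about 4 mm, fixed to the table. Origin: centre of its underside.
- spare_pad: a second blue stamp pad of the same make and size lying flat on the dark desk mat, not to be moved. Origin: centre of its underside.
Things that resemble listed ones, but are neither listed nor needed, are in the scene too. What is shaped like the jammed_pad but green is not meant.

How it is judged (in metres and radians):
On the way:
1. the jammed pad has been pushed up the chute's floor, clear of the lips (its centre past the point where its lower edge leaves them), still in the chute (x of jammed_pad in the frame of chute between 0.022 and 0.13 m and y of jammed_pad in the frame of chute between -0.03 and 0.03 m and z of jammed_pad in the frame of chute below 0.085 m), for 0.1 s.
At the end, for the whole second after the job is handed in: The freed pad lies at rest, flat (within 7 degrees, right way up) on the tray's floor, its centre within 50 mm (x) and 70 mm (y) of the tray's centre; the spare pad is within 30 mm of where it began (x of jammed_pad in the frame of tray between -0.05 and 0.05 m and y of jammed_pad in the frame of tray between -0.07 and 0.07 m and z of jammed_pad in the frame of tray below 0.012 m and angle between jammed_pad's own z axis and vertical below 0.12 rad and linear speed of jammed_pad below 0.02 m/s and distance of spare_pad from where it was at the start of the episode below 0.03 m); the robot touches nothing.
It fails at once if the spare pad is shoved or carried more than 30 mm (distance of spare_pad from where it was at the start of the episode above 0.03 m).
It also fails if it takes over 56 s, if anything falls off the work surface, if the arm or the gripper's body presses on something with over 40 N, if the wrist force passes 120 N, or if a joint passes its speed limit or range.

## Working session

There is one attempt and no reset: what is moved stays moved. The work goes in short steps, Python scripts to look and compute and a tool call to move; the robot and the scene stay as the last step left them, time stands still between calls to the robot, and variables do not carry over. Pictures are saved under pics/ and viewed, at most 10 in all, crops included, and the job is handed in when it is done.

Besides the shell and the picture viewer there is one more tool, called after "Call:" as name(argument=value, ...) on one line, values as JSON. jog_arm: Moves the arm, as the interface text tells. Its arguments: {"type":"object","properties":{"increments":{"type":"array","items":{"type":"number"}}},"required":["increments"]}

```bash
mkdir -p pics; cat > h.py <<'E'
import numpy as np, cv2
from cell import ctrl
def P(n):
    c=ctrl.camera_params(n); K=np.array([[c['fx'],0,c['cx']],[0,c['fy'],c['cy']],[0,0,1.]]); return K,np.array(c['extrinsics'])
def ray(n,uv,z):
    K,E=P(n); R,t=E[:3,:3],E[:3,3]; o=-R.T@t; d=R.T@np.linalg.inv(K)@np.array([uv[0],uv[1],1.]); return o+d*(z-o[2])/d[2]
def proj(n,p):
    K,E=P(n); q=K@(E[:3,:3]@np.array(p,float)+E[:3,3]); return q[:2]/q[2]
E
python3 - <<'E'
from h import *
for n in ("scene","top"):
    im=ctrl.get_image(n)[:,:,::-1]; cv2.imwrite(f"pics/{n}0.png",im)
    K,E=P(n); print(n,K[0,0],(-E[:3,:3].T@E[:3,3]).round(),E[:3,:3].round(2).tolist())
    h=cv2.cvtColor(im,cv2.COLOR_BGR2HSV)
    for nm,lo,hi in (("blue",(100,100,40),(130,255,255)),("orange",(5,150,100),(20,255,255))):
        m=cv2.inRange(h,lo,hi)
        for c in cv2.findContours(m,0,2)[0]:
            if cv2.contourArea(c)>60: print(n,nm,cv2.contourArea(c),cv2.minAreaRect(c))
print(ctrl.read_state())
E
```

```text
scene 526.298335712786 [-226. -918.  589.] [[0.76, -0.64, -0.01], [-0.28, -0.32, -0.91], [0.58, 0.7, -0.42]]
scene blue 535.5 ((378.3066711425781, 287.6740417480469), (36.049766540527344, 22.001506805419922), 48.012786865234375)
scene blue 903.5 ((407.5, 31.0), (34.0, 49.0), 90.0)
scene blue 94.5 ((175.0, 4.0), (8.0, 32.0), 90.0)
scene orange 197.5 ((550.0, 339.5), (19.0, 18.0), 90.0)
scene orange 74.0 ((502.0001220703125, 314.00006103515625), (7.155416965484619, 12.521980285644531), 26.56505012512207)
scene orange 129.0 ((335.6351318359375, 311.3108215332031), (18.59962272644043, 8.369829177856445), 35.53767776489258)
scene orange 132.0 ((524.7600708007812, 309.12481689453125), (8.041585922241211, 41.686424255371094), 25.64100456237793)
scene orange 70.5 ((301.29998779296875, 286.6000061035156), (12.0, 7.40000057220459), 36.869895935058594)
scene orange 289.0 ((548.0392456054688, 309.01092529296875), (10.591562271118164, 63.01583480834961), 29.60445213317871)
scene orange 328.0 ((443.6540222167969, 286.3828125), (53.3385009765625, 12.882067680358887), 30.34324836730957)
scene orange
[... 2310 characters left out ...]
309932708740234)
{'clock': 0.1, 'qpos': array([-1.39879322,  0.62924547,  0.03842091,  1.51827235, -0.02703325,
        0.99631239, -0.02003423]), 'qd': array([-0.00106788, -0.00323699, -0.00022397, -0.00221515, -0.00052824,
       -0.00102097,  0.00186257]), 'tau': array([ 3.45445951e-03, -5.64515233e+01,  1.23090148e+00, -1.93966770e+01,
        1.14013773e-02,  5.47544769e-03,  1.18989516e-05]), 'eef_pos': array([152.93310974, 631.1694744 , 230.48450891]), 'tool_rot': array([-3.13987159e+00, -2.46807156e-05,  2.90375640e+00]), 'force': array([ 0.94045068, -0.25042102,  0.09991354]), 'torque': array([ 0.00653856, -0.00741749,  0.03120462]), 'gripper_force': 0.0, 'width': 84.87619544719604}
```

View pics/scene0.png

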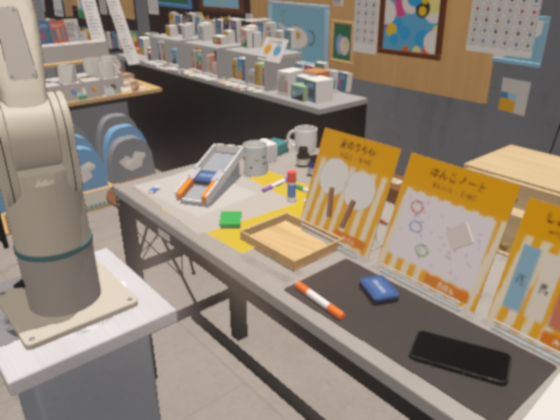

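View pics/top0.png

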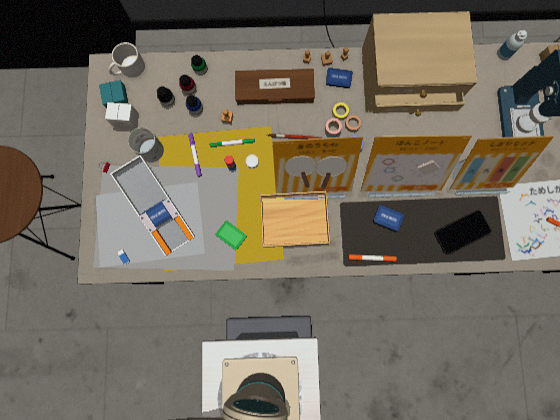

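Blue pad candidates in the top view are (158,214), lying in the chute between the orange cheeks; (388,218), flat on the dark mat; and (340,77), at the back of the desk. The first one, in the throat under the lips, is the jammed pad. The one on the mat is the spare, and the one at the back isn't listed. The tray is at about (295,220). I'll confirm with an enlarged crop.

```bash
python3 - <<'E'
from h import *
t=cv2.imread("pics/top0.png"); s=cv2.imread("pics/scene0.png")
a=cv2.resize(t[150:260,100:200],None,fx=5,fy=5,interpolation=2)
b=cv2.resize(s[138:212,168:250],None,fx=4.8,fy=4.8,interpolation=2)
W=np.zeros((550,800,3),np.uint8); W[:,:500]=a; b=b[:,:300] if 0 else cv2.resize(b,(300,271)); W[:271,500:]=b
cv2.imwrite("pics/crop1.png",W)
h=cv2.cvtColor(t,cv2.COLOR_BGR2HSV)
# tray
m=cv2.inRange(h[185:255,255:338],(10,60,120),(22,170,255)); c=max(cv2.findContours(m,0,2)[0],key=cv2.contourArea)
r=cv2.minAreaRect(c); bx=cv2.boxPoints(r)+[255,185]; print("tray",r,[ray("top",p,25)[:2].round().tolist() for p in bx], ray("top",bx.mean(0),25))
for nm,u,z in (("cheekA",(161,242),56),("cheekB",(183.4,227.6),56)): print(nm,ray("top",u,z).round())
E
```

```text
tray ((39.46307373046875, 33.33538818359375), (53.19575119018555, 67.78436279296875), 86.8201675415039) [[553.0, -8.0], [559.0, -202.0], [406.0, -203.0], [401.0, -14.0]] [ 479.19112565 -106.8373322    25.        ]
cheekA [419. 260.  56.]
cheekB [457. 200.  56.]
```

View pics/crop1.png

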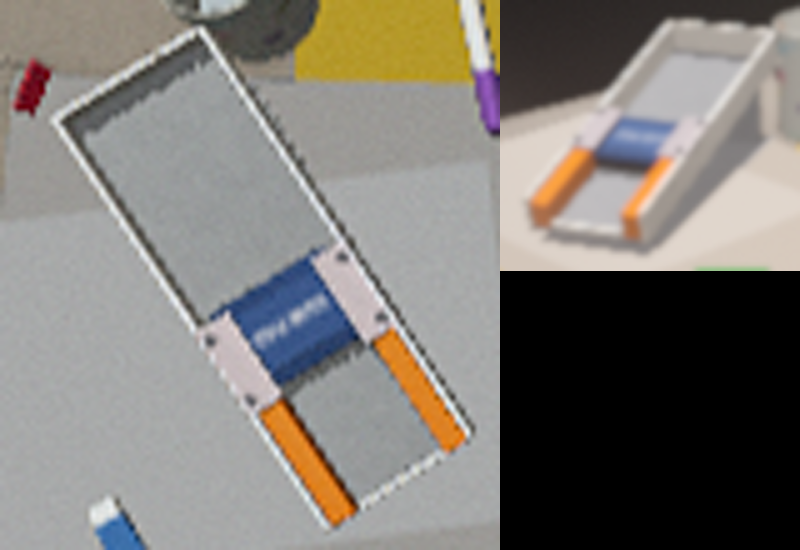

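The crop confirms it: the blue pad lies crosswise under the two pale lips, just above the orange cheeks. Next I'll compute the chute pose from its four wall corners.

```bash
cat >> h.py <<'E'
from scipy.spatial.transform import Rotation as Ro
def rel(p,R):
    s=ctrl.read_state(); R0=Ro.from_euler('xyz',s['tool_rot']).as_matrix()
    print("cm",(R0.T@(np.array(p)-s['eef_pos'])/10).round(2),"deg",np.degrees(Ro.from_matrix(R0.T@R).as_rotvec()).round(1))
def chute(s,h,y=0):  # s up slope from throat, h above floor
    s=s-55.1; return np.array([s*np.cos(.2)-h*np.sin(.2),y,45+s*np.sin(.2)+h*np.cos(.2)])
def cw(C,*a): # C=(x,y,yaw)
    return Ro.from_euler('z',C[2]).apply(chute(*a))+[C[0],C[1],0]
def Rc(C):
    Rz=Ro.from_euler('z',C[2]).as_matrix(); y=Rz@[np.cos(.2),0,np.sin(.2)]; z=Rz@[np.sin(.2),0,-np.cos(.2)]
    return np.c_[np.cross(y,z),y,z]
E
python3 - <<'E'
from h import *
px=[(111,174,190,1),(140.6,155.6,190,-1),(194,236.4,-80,-1),(166,255.4,-80,1)]
L=[];Wd=[]
for u,v,s,sg in px:
    l=chute(s,25,48*sg); w=ray("top",(u,v),l[2]); L.append(l[:2]);Wd.append(w[:2])
L=np.array(L);Wd=np.array(Wd)
a=L-L.mean(0); b=Wd-Wd.mean(0); yaw=np.arctan2((a[:,0]*b[:,1]-a[:,1]*b[:,0]).sum(),(a*b).sum())
R=np.array([[np.cos(yaw),-np.sin(yaw)],[np.sin(yaw),np.cos(yaw)]]); o=Wd.mean(0)-R@L.mean(0)
C=(o[0],o[1],yaw); print(C,(L@R.T+o-Wd).round(1).tolist())
open("C.txt","w").write(repr(tuple(map(float,C))))
for n in ("scene","top"):
  for s,h,y in ((190,25,48),(190,25,-48),(-80,25,-48),(-80,25,48),(0,16,0)): print(n,proj(n,cw(C,s,h,y)).round(1))
# pad lower edge middle (top view ~ crop (323,362)); bottom edge of top face
w=cw(C,0,16); p=ray("top",(100+322/5,150+362/5),w[2]); print("lower edge s~",(Ro.from_euler('z',-yaw).apply(p-[*o,0])))
print(chute(0,16)); rel(cw(C,-27,80),Rc(C)); rel(cw(C,-27,5),Rc(C))
E
```

```text
(np.float64(522.8327936910607), np.float64(282.58305741214997), np.float64(0.5601744654224055)) [[1.5, 2.9], [2.9, 0.3], [-1.8, -4.1], [-2.6, 0.8]]
scene [213.4 143.5]
scene [242.8 146.3]
scene [206.2 196.6]
scene [173.1 192.4]
scene [202.5 181.1]
top [109.9 173.5]
top [140.5 154.6]
top [195.5 237. ]
top [165.7 256.4]
top [164.9 222.3]
lower edge s~ [-56.62270131   1.28829203  49.73438512]
[-57.18037773   0.          49.73438512]
cm [-37.43 -32.04  12.39] deg [-11.   -4.4  44.1]
cm [-38.48 -30.96  19.74] deg [-11.   -4.4  44.1]
```

Call:
jog_arm(increments=[0,-20,-17,3,-5.5,-2.2,22,0,-37.4,-32,6,-11,-4.4,44.1,0,-37.4,-32,6,-11,-4.4,44.1,0,-37.4,-32,6,-11,-4.4,44.1,0,-37.4,-32,6,-11,-4.4,44.1,0,-37.4,-32,6,-11,-4.4,44.1,0,-37.4,-32,6,-11,-4.4,44.1,0,-37.4,-32,6,-11,-4.4,44.1,0,-37.4,-32,6,-11,-4.4,44.1,0,-37.4,-32,6,-11,-4.4,44.1,0,-37.4,-32,6,-11,-4.4,44.1,0,-37.4,-32,6,-11,-4.4,44.1,0,-37.4,-32,6,-11,-4.4,44.1,0,-37.4,-32,6,-11,-4.4,44.1,0,-37.4,-32,6,-11,-4.4,44.1,0,-37.4,-32,6,-11,-4.4,44.1,0,-37.4,-32,12.4,-11,-4.4,44.1,0,-37.4,-32,12.4,-11,-4.4,44.1,0,-37.4,-32,12.4,-11,-4.4,44.1,0,-37.4,-32,12.4,-11,-4.4,44.1])

```text
clock: 2.1
eef_pos: [440.7, 233.0, 106.4]
tool_rot: [2.941, -0.0, 2.133]
force: [-0.9, 0.0, -0.3]
width: 0.1
gripper_force: 0.0
```

```bash
python3 - <<'E'
from h import *
C=eval(open("C.txt").read())
s=ctrl.read_state(); print(s['clock'],s['eef_pos'],s['tool_rot'],s['width'],s['force'])
for q in ((-27,80),(-27,5),(70,5)): rel(cw(C,*q),Rc(C))
t=ctrl.get_image("top")[:,:,::-1]; b=ctrl.get_image("scene")[:,:,::-1]
W=np.zeros((400,800,3),np.uint8); W[:,:400]=cv2.resize(t[160:260,100:200],(400,400),interpolation=2); W[:,400:]=cv2.resize(b[110:210,160:260],(400,400),interpolation=2)
cv2.imwrite("pics/c2.png",W)
E
```

```text
2.1 [440.69753786 233.02702935 106.3574821 ] [ 2.94066477e+00 -4.10661897e-05  2.13288807e+00] 0.14643393705467225 [-0.8660407   0.04849408 -0.32254614]
cm [-0.17 -0.03 -0.08] deg [ 0.1 -0.   0.1]
cm [-0.17 -0.04  7.42] deg [ 0.1 -0.   0.1]
cm [-0.19  9.66  7.43] deg [ 0.1 -0.   0.1]
```

View pics/c2.png

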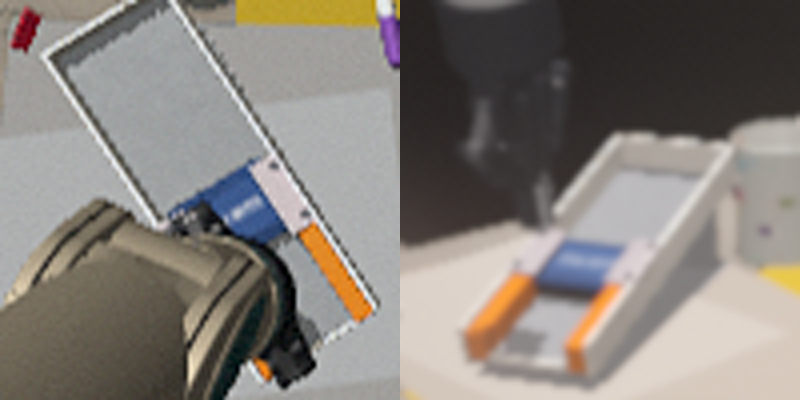

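The closed fingers hover over the lane at about crop (545,225) in the scene half, and the pad is still under the lips. Descending now.

Call:
jog_arm(increments=[0,-0.2,0,3,0,0,0,0,-0.2,0,5,0,0,0,0,-0.2,0,6,0,0,0,0,-0.2,0,6.8,0,0,0,0,-0.2,0,7.2,0,0,0,0,-0.2,0,7.4,0,0,0,0,-0.2,0,7.4,0,0,0])

```text
clock: 2.9
eef_pos: [466.9, 244.7, 51.9]
tool_rot: [2.974, -0.004, 2.132]
force: [0.6, 0.7, 0.2]
width: -0.0
gripper_force: 0.0
```

```bash
python3 - <<'E'
from h import *
C=eval(open("C.txt").read())
for q in ((-27,5),(0,5),(70,5)): rel(cw(C,*q),Rc(C))
E
```

```text
cm [ 0.23 -1.68  1.57] deg [-1.9 -0.3  0. ]
cm [0.23 1.02 1.48] deg [-1.9 -0.3  0. ]
cm [0.23 8.02 1.25] deg [-1.9 -0.3  0. ]
```

```bash
python3 - <<'E'
from h import *
s=ctrl.read_state(); print(s['qpos'].round(3),s['qd'].round(3),s['tau'].round(1),s['clock'],s['eef_pos'],s['force'])
E
```

```text
[-0.729  0.726  0.298  2.16  -1.099  0.233  1.111] [-0.003 -0.005  0.006  0.004 -0.004 -0.001  0.004] [  0.  -47.2   4.5  -7.1  -0.2  -0.3  -0. ] 2.9 [466.88955407 244.73621806  51.85270026] [0.55102095 0.68801404 0.22558003]
```

Joints 5 and 6 hit their limits because the outward tilt is out of reach this close to the base, and no contact occurred. I'll push with the tool vertical instead.

```bash
cat >> h.py <<'E'
def Rv(C): 
    c,s=np.cos(C[2]),np.sin(C[2]); return np.array([[s,c,0],[-c,s,0],[0,0,-1.]])
def vw(C,x,dz): return Ro.from_euler('z',C[2]).apply([x,0,45+x*np.tan(.2)+dz])+[C[0],C[1],0]
E
python3 - <<'E'
from h import *
C=eval(open("C.txt").read()); print(np.linalg.det(Rv(C)))
print("end x",chute(85,16)[0]-14.5)
rel(vw(C,-84,60),Rv(C)); rel(vw(C,-84,7),Rv(C))
E
```

```text
-1.0
end x 11.62528138473214Traceback (most recent call last):
  File "<stdin>", line 4, in <module>
  File "h.py", line 12, in rel
    print("cm",(R0.T@(np.array(p)-s['eef_pos'])/10).round(2),"deg",np.degrees(Ro.from_matrix(R0.T@R).as_rotvec()).round(1))
                                                                              ~~~~~~~~~~~~~~^^^^^^^^
  File "scipy/spatial/transform/_rotation.pyx", line 1143, in scipy.spatial.transform._rotation.Rotation.from_matrix
ValueError: Non-positive determinant (left-handed or null coordinate frame) in rotation matrix 0: [[-9.99989960e-01 -9.34382280e-04 -4.38266175e-03]
 [-1.92414365e-04  9.86070651e-01 -1.66326892e-01]
 [-4.47702703e-03  1.66324379e-01  9.86060930e-01]].
```

```bash
sed -i 's/return np.array(\[\[s,c,0\],\[-c,s,0\],\[0,0,-1.\]\])/return np.array([[-s,c,0],[c,s,0],[0,0,-1.]])/' h.py
python3 - <<'E'
from h import *
C=eval(open("C.txt").read())
rel(vw(C,-84,60),Rv(C)); rel(vw(C,-84,7),Rv(C))
E
```

```text
cm [ 0.25 -1.03 -3.83] deg [ 9.6 -0.3  0. ]
cm [ 0.23 -1.91  1.39] deg [ 9.6 -0.3  0. ]
```

Call:
jog_arm(increments=[0,0.2,-0.5,-3,0,0,0,0,0.2,-1,-3.8,5,0,0,0,0.2,-1,-3.8,9.6,-0.3,0,0,0.2,-1,-3.8,9.6,-0.3,0,0,0.2,-1,-3.8,9.6,-0.3,0,0,0.2,-1,-3.8,9.6,-0.3,0])

```text
clock: 3.5
eef_pos: [451.1, 237.2, 87.1]
tool_rot: [-3.141, -0.0, 2.131]
force: [0.5, 0.7, -0.3]
width: 0.6
gripper_force: 0.0
```

```bash
python3 - <<'E'
from h import *
C=eval(open("C.txt").read())
rel(vw(C,-84,60),Rv(C)); rel(vw(C,-84,7),Rv(C)); print(ctrl.read_state()['qpos'].round(2))
E
```

```text
cm [ 0.03  0.09 -0.09] deg [-0.1 -0.  -0. ]
cm [0.03 0.1  5.21] deg [-0.1 -0.  -0. ]
[-0.96  0.76  0.66  2.04 -0.81  0.62  0.82]
```

Call:
jog_arm(increments=[0,0,0.1,2.5,0,0,0,0,0,0.1,4,0,0,0,0,0,0.1,4.8,0,0,0,0,0,0.1,5.2,0,0,0,0,0,0.1,5.2,0,0,0])

```text
clock: 4.0
eef_pos: [452.9, 237.7, 35.3]
tool_rot: [-3.141, 0.001, 2.131]
force: [-0.1, 0.3, -0.0]
width: 0.3
gripper_force: 0.0
```

```bash
python3 - <<'E'
from h import *
C=eval(open("C.txt").read())
for x in (-84,-72,-20,12): rel(vw(C,x,7),Rv(C))
print(ctrl.read_state()['qpos'].round(2))
E
```

```text
cm [ 0.08 -0.09  0.04] deg [-0.1  0.  -0. ]
cm [ 0.08  1.11 -0.21] deg [-0.1  0.  -0. ]
cm [ 0.09  6.31 -1.27] deg [-0.1  0.  -0. ]
cm [ 0.09  9.51 -1.92] deg [-0.1  0.  -0. ]
[-0.89  0.83  0.55  2.05 -0.91  0.51  0.9 ]
```

Call:
jog_arm(increments=[0,0.1,0.8,-0.15,0,0,0,0,0.1,1.4,-0.27,0,0,0,0,0.1,2,-0.4,0,0,0,0,0.1,2.6,-0.5,0,0,0,0,0.1,3.2,-0.63,0,0,0,0,0.1,3.8,-0.75,0,0,0])

```text
clock: 4.6
eef_pos: [484.3, 259.0, 43.0]
tool_rot: [-3.139, 0.001, 2.132]
force: [-3.7, -3.2, 3.8]
width: 0.2
gripper_force: 3.0
```

```bash
python3 - <<'E'
from h import *
C=eval(open("C.txt").read())
print(ctrl.read_state()['force'])
for x in (-50,-20,12): rel(vw(C,x,7),Rv(C))
t=ctrl.get_image("top")[:,:,::-1]; b=ctrl.get_image("scene")[:,:,::-1]
W=np.zeros((400,800,3),np.uint8); W[:,:400]=cv2.resize(t[160:260,100:200],(400,400),interpolation=2); W[:,400:]=cv2.resize(b[110:210,160:260],(400,400),interpolation=2)
cv2.imwrite("pics/c3.png",W)
E
```

```text
[-3.70259468 -3.2007328   3.78692691]
cm [-0.05 -0.48  0.12] deg [-0.1  0.   0. ]
cm [-0.05  2.52 -0.5 ] deg [-0.1  0.   0. ]
cm [-0.06  5.72 -1.16] deg [-0.1  0.   0. ]
```

View pics/c3.png

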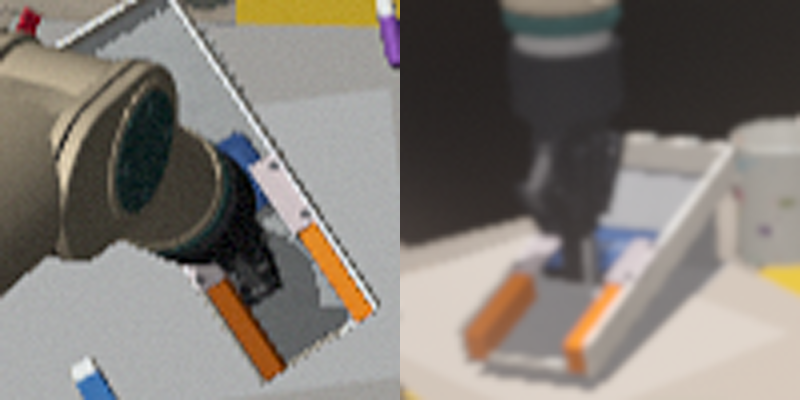

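The pad's visible corner has moved up the slope to crop (240,150), with the fingers behind it in the lane. I'll keep pushing.

Call:
jog_arm(increments=[0,0,0.7,-0.15,0,0,0,0,0,1.4,-0.3,0,0,0,0,0,2.1,-0.45,0,0,0,0,0,2.8,-0.6,0,0,0,0,0,3.5,-0.72,0,0,0,0,0,4.2,-0.85,0,0,0,0,0,4.9,-1,0,0,0,0,0,5.5,-1.15,0,0,0,0,0,5.8,-1.2,0,0,0,0,0,5.8,-1.2,0,0,0])

```text
clock: 5.7
eef_pos: [534.7, 290.7, 54.9]
tool_rot: [3.141, 0.001, 2.132]
force: [0.2, 0.1, -0.7]
width: 0.1
gripper_force: 0.1
```

Call:
jog_arm(increments=[0,0,-0.8,0,0,0,0,0,0,-0.8,-4,0,0,0,8.5,0,-3,-8,0,0,0,8.5,0,-8,-12,0,0,0,8.5,5,-10,-14,0,0,0,8.5,10,-10,-14,0,0,0,8.5,10,-10,-14,0,0,0,8.5,10,-10,-14,0,0,0])

```text
clock: 6.5
eef_pos: [393.8, 324.2, 194.6]
tool_rot: [-3.141, -0.001, 2.137]
force: [-0.8, -1.1, -0.1]
width: 84.6
gripper_force: 0.0
```

```bash
python3 - <<'E'
from h import *
C=eval(open("C.txt").read())
t=ctrl.get_image("top")[:,:,::-1]; b=ctrl.get_image("scene")[:,:,::-1]
h=cv2.cvtColor(t,cv2.COLOR_BGR2HSV); m=cv2.inRange(h,(100,100,40),(130,255,255))
for c in cv2.findContours(m,0,2)[0]:
    if cv2.contourArea(c)>60 :
        r=cv2.minAreaRect(c); print(r)
        if r[0][0]<230:
            z=chute(110,16)[2]
            f=lambda u:Ro.from_euler('z',-C[2]).apply(ray("top",u,z)-[C[0],C[1],0]).round(1)
            print(f(r[0]),[f(p).tolist() for p in cv2.boxPoints(r)],"expect x",chute(110,16)[0])
W=np.zeros((400,800,3),np.uint8); W[:,:400]=cv2.resize(t[160:260,100:200],(400,400),interpolation=2); W[:,400:]=cv2.resize(b[110:210,160:260],(400,400),interpolation=2)
cv2.imwrite("pics/c4.png",W)
E
```

```text
((388.3448181152344, 217.63792419433594), (27.482912063598633, 18.75522804260254), 21.801406860351562)
((140.8461456298828, 189.2692108154297), (19.137155532836914, 28.289709091186523), 56.30992889404297)
[52.3  4.4 71.6] [[78.6, 43.3, 71.6], [81.0, -33.2, 71.6], [25.9, -34.5, 71.6], [23.9, 41.6, 71.6]] expect x 50.626945830763184
((528.2670288085938, 101.54751586914062), (12.108110427856445, 22.87087059020996), 70.34617614746094)
((508.1822204589844, 110.54768371582031), (48.90290832519531, 15.229619979858398), 81.46923065185547)
((338.7699890136719, 77.10999298095703), (25.031579971313477, 16.404876708984375), 8.130102157592773)
```

View pics/c4.png

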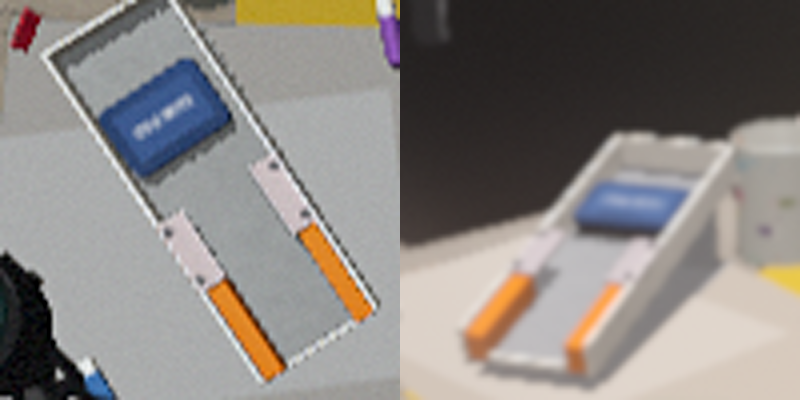

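The pad now lies square and free above the lips at crop (165,118), with its centre at about 112 mm on the slope and y about +4. Next I'll grasp it across its width, perpendicular to the floor.

```bash
python3 - <<'E'
from h import *
C=eval(open("C.txt").read())
rel(cw(C,112,70,3.5),Rc(C))
E
```

```text
cm [-9.61 12.85  6.99] deg [-11.5   0.1   0. ]
```

Call:
jog_arm(increments=[8.5,-5,6,0,-5,0,0,8.5,-9.6,12.8,0,-11.5,0.1,0,8.5,-9.6,12.8,2,-11.5,0.1,0,8.5,-9.6,12.8,5,-11.5,0.1,0,8.5,-9.6,12.8,7,-11.5,0.1,0,8.5,-9.6,12.8,7,-11.5,0.1,0,8.5,-9.6,12.8,7,-11.5,0.1,0])

```text
clock: 7.3
eef_pos: [556.3, 306.3, 124.7]
tool_rot: [2.942, 0.0, 2.129]
force: [0.4, 0.1, -0.0]
width: 85.1
gripper_force: 0.0
```

```bash
python3 - <<'E'
from h import *
C=eval(open("C.txt").read())
rel(cw(C,112,70,3.5),Rc(C)); rel(cw(C,112,2,3.5),Rc(C)); print(ctrl.read_state()['qpos'].round(2))
E
```

```text
cm [ 0.12  0.09 -0.  ] deg [-0.   0.  -0.1]
cm [0.12 0.1  6.8 ] deg [-0.   0.  -0.1]
[-0.94  0.76  0.65  1.87 -0.87  0.59  0.81]
```

Call:
jog_arm(increments=[8.5,0.1,0.1,2.5,0,0,0,8.5,0.1,0.1,4.5,0,0,0,8.5,0.1,0.1,5.5,0,0,0,8.5,0.1,0.1,6.2,0,0,0,8.5,0.1,0.1,6.7,0,0,0,8.5,0.1,0.1,6.7,0,0,0])

```text
clock: 7.9
eef_pos: [567.2, 317.0, 59.6]
tool_rot: [2.941, -0.001, 2.132]
force: [0.6, -0.3, -0.2]
width: 85.0
gripper_force: 0.0
```

```bash
python3 - <<'E'
from h import *
C=eval(open("C.txt").read())
rel(cw(C,112,2,3.5),Rc(C)); print(ctrl.read_state()['qpos'].round(2))
E
```

```text
cm [-0.21 -0.07  0.12] deg [ 0. -0.  0.]
[-0.88  0.85  0.53  1.86 -0.97  0.49  0.89]
```

Call:
jog_arm(increments=[8.5,-0.1,0,0.1,0,0,0,5,-0.1,0,0.1,0,0,0,3,-0.1,0,0.1,0,0,0,3,-0.1,0,0.1,0,0,0,3,-0.1,0,0.1,0,0,0,3,-0.1,0,0.1,0,0,0,3,-0.1,0,0.1,0,0,0,3,-0.1,0,0.1,0,0,0])

```text
clock: 8.7
eef_pos: [568.0, 316.2, 59.2]
tool_rot: [2.941, -0.001, 2.132]
force: [-1.1, -1.6, 4.9]
width: 51.8
gripper_force: 63.1
```

Call:
jog_arm(increments=[3,0,0,-0.5,0,0,0,3,0,0,-1.5,0,0,0,3,0,0,-3,0,0,0,3,0,0,-5,0,0,0,3,0,0,-8,0,0,0,3,0,0,-11,0,0,0,3,0,0,-11,0,0,0])

```text
clock: 9.4
eef_pos: [551.2, 304.5, 171.2]
tool_rot: [2.934, 0.0, 2.131]
force: [-0.1, 0.7, -0.6]
width: 51.9
gripper_force: 62.7
```

```bash
python3 - <<'E'
from h import *
s=ctrl.read_state(); print(s['force'],s['eef_pos'],s['qpos'].round(2))
R=Ro.from_euler('z',-3).as_matrix()
t=ctrl.get_image("top")[:,:,::-1]; b=ctrl.get_image("scene")[:,:,::-1]
W=np.zeros((400,800,3),np.uint8); W[:,:400]=cv2.resize(t[130:260,90:220],(400,400),interpolation=2); W[:,400:]=cv2.resize(b[90:210,150:270],(400,400),interpolation=2)
cv2.imwrite("pics/c5.png",W)
E
```

```text
[-0.10125469  0.72721997 -0.5886842 ] [551.23360047 304.5295642  171.18556581] [-0.99  0.69  0.72  1.86 -0.81  0.66  0.75]
```

View pics/c5.png

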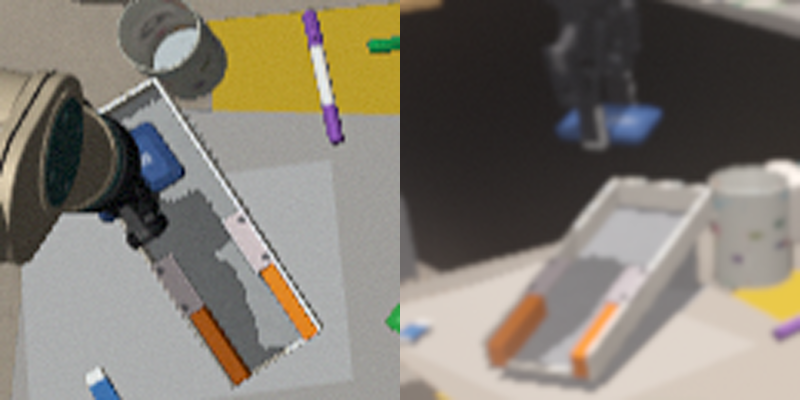

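The pad is held squarely between the fingers at crop (610,125), well above the chute. Now on to the tray.

```bash
python3 - <<'E'
from h import *
R=np.array([[0,1,0],[1,0,0],[0,0,-1.]])
rel((479,-107,150),R)
for x,y in ((479,-60),):print(proj("scene",(479,-107,4)))
E
```

```text
cm [-31.14 -27.65  -3.91] deg [11.2 -3.3 32. ]
[289.36924018 242.44811676]
```

Call:
jog_arm(increments=[3,-3,-2.6,-4,0,0,0,3,-6.2,-5.5,-5.5,2.2,-0.6,6,3,-9.3,-8.3,-6,3.4,-1,10,3,-12.4,-11,-6.5,4.5,-1.3,13,3,-15.5,-13.8,-6.5,5.6,-1.6,16,3,-18.6,-16.5,-6.5,6.7,-2,19,3,-21.8,-19.4,-6.5,7.8,-2.3,22,3,-24.9,-22,-6,9,-2.6,26,3,-28,-24.9,-5,10,-3,29,3,-31.1,-27.6,-4,11.2,-3.3,32,3,-31.1,-27.6,-3.9,11.2,-3.3,32,3,-31.1,-27.6,-3.9,11.2,-3.3,32,3,-31.1,-27.6,-3.9,11.2,-3.3,32,3,-31.1,-27.6,-3.9,11.2,-3.3,32,3,-31.1,-27.6,-3.9,11.2,-3.3,32])

```text
clock: 11.0
eef_pos: [479.4, -105.5, 149.5]
tool_rot: [-3.141, 0.0, 1.574]
force: [-0.0, -0.4, -0.5]
width: 52.4
gripper_force: 63.1
```

```bash
python3 - <<'E'
from h import *
R=np.array([[0,1,0],[1,0,0],[0,0,-1.]])
rel((479,-107,150),R);rel((479,-107,10),R);print(ctrl.read_state()['qpos'].round(2),ctrl.read_state()['width'])
t=ctrl.get_image("top")[:,:,::-1]; b=ctrl.get_image("scene")[:,:,::-1]
W=np.zeros((400,800,3),np.uint8); W[:,:400]=cv2.resize(t[140:270,230:360],(400,400),interpolation=2); W[:,400:]=cv2.resize(b[130:270,220:360],(400,400),interpolation=2)
cv2.imwrite("pics/c6.png",W)
E
```

```text
cm [-0.15 -0.04 -0.05] deg [-0.   0.   0.2]
cm [-0.14 -0.04 13.95] deg [-0.   0.   0.2]
[-0.39  0.69  0.86  2.05 -0.77  0.76  0.96] 52.37044485728092
```

View pics/c6.png

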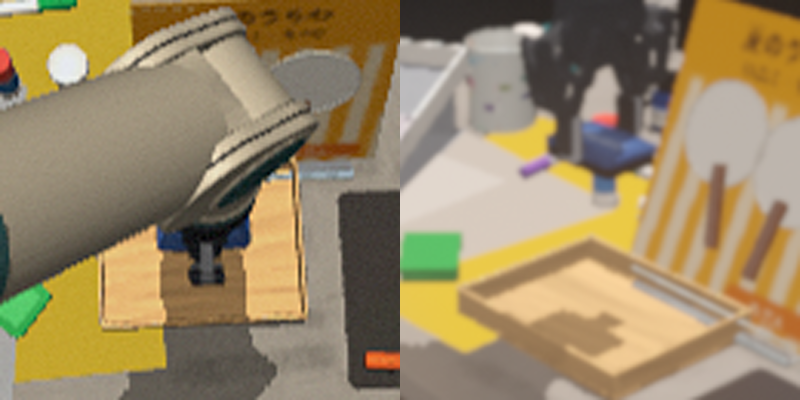

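The pad is held flat above the middle of the tray. Lowering it now.

Call:
jog_arm(increments=[3,-0.1,0,4,0,0,0,3,-0.1,0,8,0,0,0,3,-0.1,0,11,0,0,0,3,-0.1,0,12.5,0,0,0,3,-0.1,0,13.2,0,0,0,3,-0.1,0,13.6,0,0,0,3,-0.1,0,13.8,0,0,0,3,-0.1,0,13.8,0,0,0])

```text
clock: 11.9
eef_pos: [479.5, -108.0, 11.9]
tool_rot: [3.141, 0.001, 1.572]
force: [-0.3, 1.2, 0.7]
width: 52.3
gripper_force: 63.1
```

Call:
jog_arm(increments=[3,0,0,0.2,0,0,0,3,0,0,0.35,0,0,0,3,0,0,0.45,0,0,0,3,0,0,0.45,0,0,0])

```text
clock: 12.3
eef_pos: [479.2, -107.9, 7.2]
tool_rot: [-3.142, 0.001, 1.571]
force: [-0.6, 0.1, 4.6]
width: 52.0
gripper_force: 63.6
```

Contact shows 4.6 N. Release and retreat.

Call:
jog_arm(increments=[5.6,0,0,0,0,0,0,6.5,0,0,0,0,0,0,6.8,0,0,0,0,0,0,6.8,0,0,-1,0,0,0,6.8,0,0,-3,0,0,0,6.8,0,0,-7,0,0,0,6.8,0,0,-11,0,0,0,6.8,5,0,-15,0,0,0,6.8,10,0,-16,0,0,0,6.8,15,0,-16,0,0,0,6.8,15,0,-16,0,0,0,6.8,15,0,-16,0,0,0])

```text
clock: 13.5
eef_pos: [478.7, 45.1, 166.9]
tool_rot: [-3.14, 0.0, 1.577]
force: [-0.1, -1.5, -0.4]
width: 67.9
gripper_force: 0.0
```

```bash
python3 - <<'E'
from h import *
t=ctrl.get_image("top")[:,:,::-1]; b=ctrl.get_image("scene")[:,:,::-1]
h=cv2.cvtColor(t,cv2.COLOR_BGR2HSV); m=cv2.inRange(h,(100,100,40),(130,255,255))
for c in cv2.findContours(m,0,2)[0]:
    r=cv2.minAreaRect(c)
    if cv2.contourArea(c)>60 and r[0][1]>150: print(r,ray("top",r[0],20))
W=np.zeros((400,800,3),np.uint8); W[:,:400]=cv2.resize(t[150:270,250:370],(400,400),interpolation=2); W[:,400:]=cv2.resize(b[160:300,220:360],(400,400),interpolation=2)
cv2.imwrite("pics/c7.png",W); s=ctrl.read_state(); print(s['force'],s['clock'],s['eef_pos'],abs(s['qd']).max())
E
```

```text
((295.0, 219.0), (18.0, 26.0), 90.0) [ 478.02420696 -108.42944245   20.        ]
((388.4310607910156, 217.6724090576172), (27.29721450805664, 18.75522804260254), 21.801406860351562) [ 474.283447   -373.76812838   20.        ]
[-0.51531022 -0.30000191  0.07770093] 13.6 [478.87555813  41.08923348 166.9636605 ] 0.03622027649501304
```

View pics/c7.png

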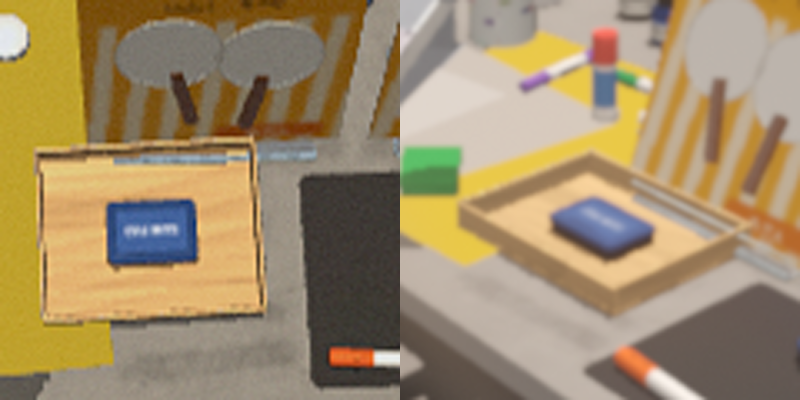

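The pad lies flat in the middle of the tray at top pixel (295,219), and the spare is still at (388,218). Handing in.

```bash
python3 -c "
from cell import ctrl
print(ctrl.finish_job())"
```

```text
the job is handed in; nothing more can be done
None
```

The jammed pad was pushed clear of the lips, lifted out and set down flat in the middle of the tray; the spare pad was not moved, and the job was handed in at about 13.6 s, with no verdict shown.

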